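Set and lock the medicine cabinet's end stop

ROBOT

A 6-joint arm with a two-finger parallel gripper is mounted at the origin on the work surface. World frame = base frame: x ahead of the robot, y to its left, z up, the work surface at z = 0. Lengths are in m, angles in degrees, forces in N, time in s.
With the tool pointing down it reaches from about 0.4 to 0.825 m from the base axis. Payload 7 kg.
Tool frame: the origin (TCP) lies at the centre of the arm's flange, where the gripper is bolted on; the fingertips stand 178 mm ahead of it and the grasp point (between the pads) lies 159 mm ahead of it (tip_reach is the distance from the TCP to the fingertips, in m); z points along the fingers, y is the line along which they close (so a half turn about z gives the same grasp; the last joint's range is limited). The gripper opens to 88 mm and grips with 3 to 60 N. Pads are 19 mm wide; open, the fingers measure 130 mm over their backs; the gripper's body (78 mm by 193 mm) begins 47 mm behind the grasp point.
Start: joints at [83.256, 20.546, 0.682, 0, -70.136, -16.507], TCP at [0.266, 0.62, 0.405] pointing down, gripper open.
Joint ranges: [-176.03, 176.03], [-82.01, 121.73], [-58.28, 71.71], [-173.87, 95.51], [-174.79, -0.11], [-173.66, 173.66]. Speed limits (degrees/s): [136.94, 136.94, 172.46, 180, 180, 180].

INTERFACE

Orientations are given as [roll, pitch, yaw] about the fixed x, y, z axes, in that order (R = Rz(yaw) Ry(pitch) Rx(roll)).
In Python, from plant import * gives the robot as it stands.
- The arm moves only by the shell command python3 -m handwheel 'ROWS'. ROWS is JSON, a list of rows, each a list of 7 numbers: the opening, from -1 (shut) to 1 (fully open), then the shift along the tool's x, y, z as a fraction of full scale, then the turn, a rotation vector about the tool's x, y, z as a fraction of full scale. A call has 1 to 5 rows; each row shifts and turns the commanded pose from where the row before left it, along the tool's axes as they then stand; what a row does not reach is not made up. Full scale, the value 1, is 0.025 m for a shift and 6 degrees for a turn. A row lasts 1/8 s, in which the tool goes at most 62.5 mm and 10.7 degrees, less where a joint would pass 70% of its speed; a pose out of reach is approached as far as the arm can. A call with a number of a shift or a turn outside -1 to 1 is refused whole. A call with a gripper value outside its range is refused whole. The fingers move at their own pace and stop on an object; the grip force is fixed at half the most. Time passes only in rows, so rows that do not move let the fingers close. It gives the time, the measured TCP pose, the force, the opening and the grip force at its end, in the units of the state.
- get_obs(): the state, without advancing time (a new reading comes with each control period).
- snapshot(name): name is "scene" or "side" or "wrist"; returns a dict with "color" (384x512x3 uint8, red, green, blue), "fx", "fy", "cx", "cy" (pixels), "R" (3x3) and "t" (3): a world point X has camera coordinates R X + t; the wrist camera has in their place "tool_from_camera" (4x4, takes a point from camera to tool coordinates, whose origin is the TCP and whose axes are the flange's). Camera axes: x right, y down, z forward; pixel columns grow to the right and rows downward; lengths in m; the calibration is good to about 2 mm. A picture is of the moment at which its call begins: read the wrist's pose just before it. There is no depth.
- close_job(): hands the job in; it is judged then, once.
The state is a dict: "clock": time; "joint_pos": joint angles; "qvel": joint speeds; "tau": joint torques, N m; "tool_pos": TCP position; "orientation": TCP orientation; "force": force on the tool from outside, world axes, zero at the start; "moment": the same for the moment, N m; "opening": finger opening in m; "gripper_force": force on a finger pad.
Only numpy, scipy, OpenCV 4.12 (cv2) and the standard library are available. Lean on these libraries where they do the work, as an engineer would, in place of code of your own. Each camera call takes 0.05 s, during which the arm holds its last target. There are 200 camera calls.

TASK

The slotted steel stop that keeps the medicine cabinet in its corner of the plank has worked loose. With a fingertip, push the stop by the upturned tab at its tail until the lip at its other end rests against the side of the cabinet, then run its wing nut down, clockwise seen from above, with strokes of a fingertip on the wings until it is seated and turns no further. Only touch and push: do not pinch or lift anything, and leave the cabinet shut and everything else where it stands.

Things in the scene. Friction and masses are not known exactly. Their poses are not given: they have to be found in the camera images.
- station: Mahogany plank (795 x 155 x 28 mm) wedged in the corner of two corrugated iron sheets, with an upright stud (12 mm thick) through it; all fixed. Origin: on the bench top (z = 0) on the stud's axis. z up, y along the plank (cabinet towards -y), x towards the back sheet. Plank top 60 mm above the origin, x = -105 to +50 mm, y = -367 to +428 mm. The stud ends 33 mm above the plank.
- back_sheet (a point): Top of the back iron sheet straight behind the stud: its near face is 54 mm from the stud's axis (station x = +54 mm) and it stands 45 mm above the plank, so beside the wing nut a finger has free room mainly on the -x side. From y = -135 mm towards the cabinet this sheet, and the side sheet (near face y = -367 mm), are 345 mm high above the bench.
- stop (a joint): Travel (m), 0 to 0.075, of the steel end stop, growing as it slides along station -y towards the cabinet. A strap 225 x 40 x 4 mm flat on the plank, centred on station x = 0, slotted round the stud; lip at the cabinet end, push tab at the tail. At 0 the lip's outer face is at station y = -85 mm, the tab's at +140 mm. It rubs with about 2.5 N and stays where it is left.
- lip_face (a point): Centre line of the outer face (towards the cabinet) of the stop's upturned lip, 40 mm wide, 4 mm thick and 45 mm high above the plank; the point is 25 mm above the plank. Its axes are the station's.
- tab_face (a point): Centre line of the outer face (looking to station +y, away from nut and cabinet) of the stop's upturned push tab, 40 mm wide, 5 mm thick, 32 mm high above the plank; the point is 22 mm above the plank. Its axes are the station's.
- wingnut (a joint): Turn (rad) of the steel wing nut on the stud, growing clockwise seen from above (tightening). 0 = two turns up, 12.57 = seated hard on its washer, a rigid end; it starts 1.2 to 2 turns short. Needs about 0.035 N m, stays where it is left, sinks 1.75 mm a turn. At value q the two wings point along station azimuths -q and -q + pi (azimuth from station +x towards +y).
- nut_top (a point): On the nut's axis at the height of the centres of its ears, 21 mm above its underside; turns and sinks with the nut; its x axis points along one wing. Span over the wings 64 mm, hub 25 mm across at the foot. Seated, this point is 27 mm above the plank, the ears' top 39 mm and their lowest edge 16 mm above it.
- wing_ear (a point): Centre of the round ear (radius 11.5 mm, 6 mm thick, standing upright and radial) of one of the two wings, the one at azimuth -q, 20.5 mm from the axis.
- cabinet: White plastic medicine cabinet, 130 mm deep, 220 wide, 260 high, about 2.2 kg, standing loose on the plank in the corner, a few mm from the side sheet. Origin: centre of its underside; x depth (back at +x), y width; the side that the stop must rest against is its +y side, y = +110 mm.
- cabinet_door (a joint): Swing door on the cabinet's -x face, 0 = shut.
- mug: White ceramic mug, 78 mm across, 92 high, on the plank's left end. Origin: centre of underside.
- depressor: Stainless steel tongue depressor, 168 x 18 x 4 mm, lying along the front edge of the plank. Origin: centre of underside, x along its length.
- pill_tube: Lidded purple plastic pill tube, 33 mm across, 81 high, standing on the bench in front of the plank. Origin: centre of underside.
- thermometer: Grey infrared thermometer (pistol shape), 140 x 130 mm, 40 high, lying on its side on the bench in front of the cabinet. Origin: on its underside near the middle.
- tray: Empty steel instrument tray, 110 x 190 x 28 mm, on the bench. Origin: centre of underside.
- amber_bottle: Amber glass bottle, 48 mm across, 105 high, on the bench. Origin: centre of underside.
- plaster_tin: White tin, 60 x 90 x 26 mm, on the bench. Origin: centre of underside.

How it is judged:
By the outcome, as a careful person would: the job done as asked, in the order asked, and still so for the second after the job is handed in, with the robot touching nothing.
It also fails if it takes over 72 s, if anything falls off the work surface, if the arm or the gripper's body presses on something with over 40 N, if the wrist force passes 120 N, or if a joint passes its speed limit or range.

## Working session

There is one attempt and no reset: what is moved stays moved. The work goes in short steps, Python scripts to look and compute and a shell command to move; the robot and the scene stay as the last step left them, time stands still between calls to the robot, and variables do not carry over. Pictures are saved under pics/ and viewed, at most 10 in all, crops included, and the job is handed in when it is done.

```bash
mkdir -p pics; ls
python3 - <<'E'
from plant import *
import cv2,numpy as np
o=get_obs();print(o)
for n in("scene","side"):
    s=snapshot(n);cv2.imwrite(f"pics/{n}0.png",s["color"][:,:,::-1])
    print(n,s["fx"],s["fy"],s["cx"],s["cy"],np.round(s["R"],4).tolist(),np.round(s["t"],4).tolist())
s=snapshot("wrist");cv2.imwrite("pics/wrist0.png",s["color"][:,:,::-1]);print(s["fx"],s["cx"],s["cy"],np.round(s["tool_from_camera"],4).tolist())
a=[cv2.imread(f"pics/{n}0.png") for n in("scene","side")]
E
```

```text
pics
{'clock': 0.0, 'joint_pos': array([ 8.32556181e+01,  2.05907855e+01,  6.34706896e-01, -2.07700510e-02,
       -7.01371475e+01, -1.65061298e+01]), 'qvel': array([-0.00076421,  0.03529327, -0.08226546, -0.01883271, -0.02381276,
        0.01815082]), 'tau': array([-8.62390061e-04, -5.82715416e+01,  2.93058211e+01,  6.99693024e+00,
        6.91286419e-03, -1.59348410e-04]), 'tool_pos': array([0.2663877 , 0.61999705, 0.40373483]), 'orientation': array([ 1.79905068e+02, -7.76918936e-03, -2.32575781e+01]), 'force': array([-0.02579664,  0.87211098, -0.58645639]), 'moment': array([ 0.01568637,  0.00673619, -0.02974502]), 'gripper_force': 0.0, 'opening': 0.08751241081757302}
scene 388.5306968606697 388.5306968606697 259.71657024994886 190.85413182337658 [[0.3539, 0.9353, -0.0025], [0.6995, -0.2664, -0.6631], [-0.6209, 0.2329, -0.7485]] [-0.2376, -0.2911, 1.5616]
side 459.9477105125712 459.9477105125712 251.9694864607908 189.34911226458982 [[0.9675, -0.2528, 0.0088], [-0.2307, -0.8962, -0.379], [0.1036, 0.3646, -0.9254]] [-0.4937, 0.2097, 1.5078]
266.15424758075795 255.3382425431533 191.01361765870323 [[-0.0013, -0.9514, -0.3081, 0.0845], [1.0, -0.0014, 0.0001, 0.0011], [-0.0005, -0.3081, 0.9514, 0.0191], [0.0, 0.0, 0.0, 1.0]]
```

View pics/scene0.png

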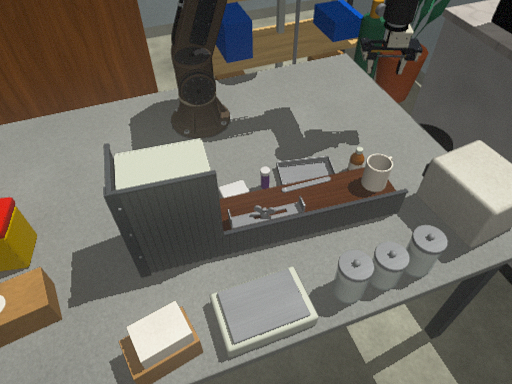

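View pics/side0.png

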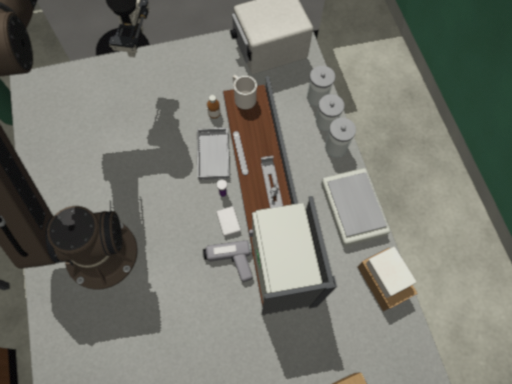

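The scene camera looks from behind the back sheet. The stop and wing nut are near scene (262,212) and side (271,185). I'll zoom in next.

Run:
```python
import cv2
a=cv2.imread("pics/side0.png")[70:220,205:315];cv2.imwrite("pics/side0c.png",cv2.resize(a,None,fx=4,fy=4,interpolation=cv2.INTER_CUBIC))
a=cv2.imread("pics/scene0.png")[150:250,210:410];cv2.imwrite("pics/scene0c.png",cv2.resize(a,None,fx=4,fy=4,interpolation=cv2.INTER_CUBIC))
```

```text
(no output)
```

View pics/side0c.png

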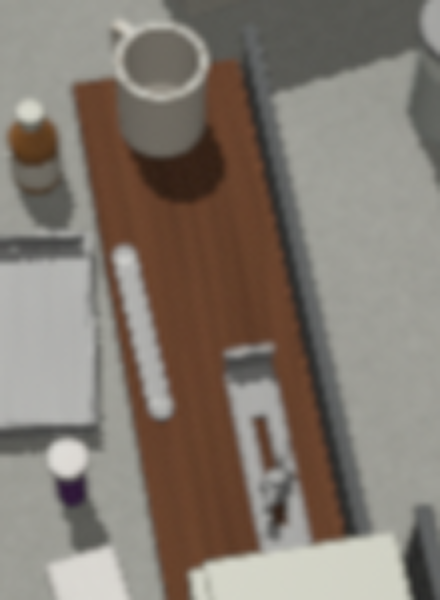

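View pics/wrist0.png

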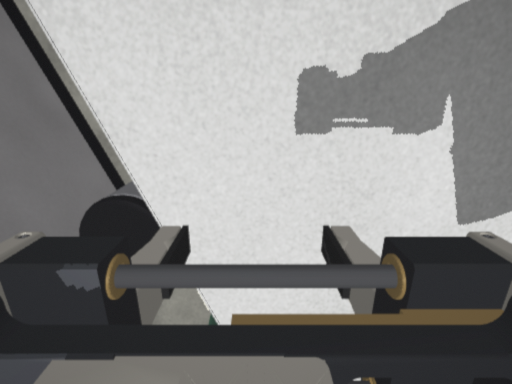

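Side crop: the plank's +y corners are at (75,88) and (240,62), the tab's top runs (225,352)-(275,345), and the nut is at about (275,487). The wrist view shows the open fingers over bare bench. Next I'll compute positions by ray intersection.

```bash
cat > h.py <<'E'
import numpy as np,cv2
from plant import *
def ray(s,p,z,o=None):
    d=np.array([(p[0]-s["cx"])/s["fx"],(p[1]-s["cy"])/s["fy"],1.])
    if "R" in s: R=np.array(s["R"]);c=-R.T@np.array(s["t"]);d=R.T@d
    else:
        T=wT(o)@np.array(s["tool_from_camera"]);c=T[:3,3];d=T[:3,:3]@d
    return c+d*(z-c[2])/d[2]
def wT(o):
    from scipy.spatial.transform import Rotation as Q
    T=np.eye(4);T[:3,:3]=Q.from_euler("xyz",o["orientation"],degrees=True).as_matrix();T[:3,3]=o["tool_pos"];return T
E
python3 - <<'E'
from h import *
s=snapshot("side")
f=lambda u,v,z:ray(s,(205+u/4,70+v/4),z)
P={}
for n,u,v,z in(("FLcorner",75,88,.06),("BRcorner",240,62,.06),("front low",165,600,.06),("tabL",225,352,.092),("tabR",275,345,.092),("nut",275,487,.09),("strapL",262,548,.064),("strapR tail",282,380,.064),("strapL tail",227,385,.064)):
    P[n]=f(u,v,z);print(n,np.round(P[n],4))
d=P["FLcorner"]-P["front low"];print(np.degrees(np.arctan2(d[1],d[0]))-90)
d=P["BRcorner"]-P["FLcorner"];print(np.degrees(np.arctan2(d[1],d[0])))
E
```

```text
FLcorner [0.526  0.4695 0.06  ]
BRcorner [0.6793 0.4596 0.06  ]
front low [ 0.4836 -0.0268  0.06  ]
tabL [0.584  0.1621 0.092 ]
tabR [0.6264 0.1579 0.092 ]
nut [0.5919 0.0348 0.09  ]
strapL [ 0.5712 -0.0046  0.064 ]
strapR tail [0.6284 0.1376 0.064 ]
strapL tail [0.5818 0.1447 0.064 ]
-4.887896318794574
-3.699829591919266
```

View pics/scene0c.png

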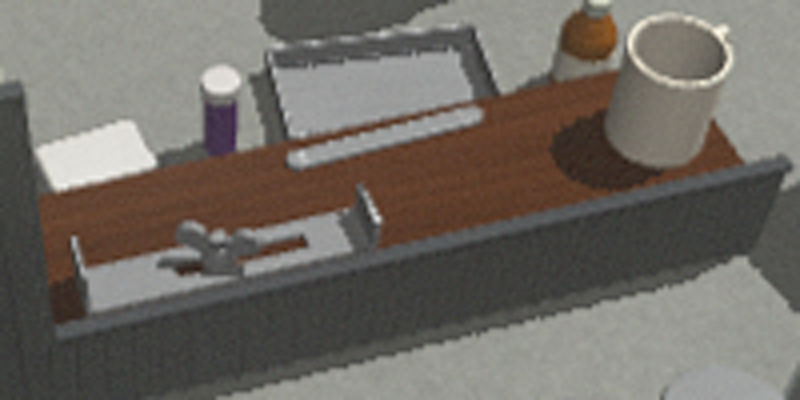

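Station origin is about (0.594, 0.034) with yaw about -4.9°, and the nut fix agrees. The tab's outer face is at station y of about 0.127, so the stop has travelled about 13 mm. I'll shut the gripper, turn to yaw -95° so that tool x = station -y and tool y = station -x, then fly to behind the tab.

```bash
python3 -m handwheel '[[-1,0,0,0,0,0,1],[-1,0,0,0,0,0,1],[-1,0,0,0,0,0,1],[-1,0,0,0,0,0,1],[-1,0,0,0,0,0,1]]' >/dev/null
python3 -m handwheel '[[-1,0,0,0,0,0,1],[-1,0,0,0,0,0,1],[-1,0,0,0,0,0,1],[-1,0,0,0,0,0,1],[-1,0,0,0,0,0,1]]' >/dev/null
python3 -m handwheel '[[-1,0,0,0,0,0,1],[-1,0,0,0,0,0,0.94],[-1,0,0,0,0,0,0],[-1,0,0,0,0,0,0]]'
```

```text
clock: 1.95
tool_pos: [0.2664, 0.6201, 0.4045]
orientation: [180.0, -0.0, -94.8]
force: [-0.3, 0.2, -0.5]
opening: 0.0004
gripper_force: 0.0
```

```bash
python3 -m handwheel '[[-1,0.5,-0.5,0,0,0,0],[-1,0.98,-0.94,0,0,0,0],[-1,0.98,-0.94,0,0,0,0],[-1,0.98,-0.94,0,0,0,0],[-1,0.98,-0.94,0,0,0,0]]' >/dev/null
python3 -m handwheel '[[-1,0.98,-0.94,0,0,0,0],[-1,0.98,-0.94,0,0,0,0],[-1,0.98,-0.94,0,0,0,0],[-1,0.98,-0.94,0,0,0,0],[-1,0.98,-0.94,0,0,0,0]]' >/dev/null
python3 -m handwheel '[[-1,0.98,-0.94,0,0,0,0],[-1,0.98,-0.94,0,0,0,0],[-1,0.98,-0.94,0,0,0,0],[-1,0.5,-0.5,0,0,0,0],[-1,0,0,0,0,0,0]]'
python3 - <<'E'
from h import *
o=get_obs();s=snapshot("wrist");cv2.imwrite("pics/w1.png",s["color"][:,:,::-1]);print(o["tool_pos"],o["orientation"],o["joint_pos"])
E
```

```text
clock: 3.82
tool_pos: [0.5457, 0.2749, 0.4046]
orientation: [180.0, -0.0, -95.0]
force: [-0.1, -0.4, 0.3]
opening: 0.0004
gripper_force: 0.0
[0.5456693  0.27491932 0.40462405] [ 1.79995762e+02 -2.29744183e-03 -9.49739410e+01] [ 4.50340374e+01  1.45800819e+01 -7.79202447e+00 -1.91463668e-03
 -6.76323776e+01 -5.00072497e+01]
```

View pics/w1.png

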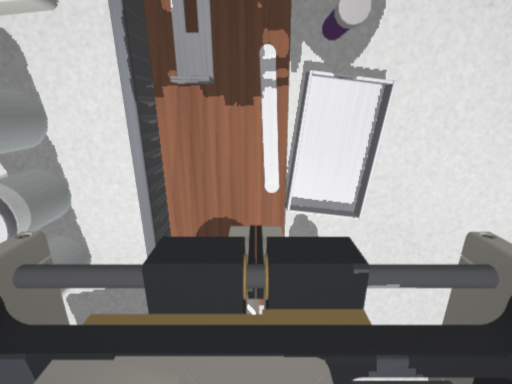

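```bash
cat >> h.py <<'E'
O=np.array([.594,.034]);A=np.radians(-4.9);EX=np.array([np.cos(A),np.sin(A)]);EY=np.array([-np.sin(A),np.cos(A)])
st=lambda p:np.round(1e3*np.array([(p[:2]-O)@EX,(p[:2]-O)@EY]),1)
E
python3 - <<'E'
from h import *
o=get_obs();s=snapshot("wrist");print("tcp",st(o["tool_pos"]))
for p,z in(((170,80),.092),((214,77),.092),((174,70),.064),((213,68),.064),((168,222),.06),((147,0),.06),((284,190),.06),((291,5),.06)):print(p,st(ray(s,p,z,o)),np.round(ray(s,p,z,o),4))
E
```

```text
tcp [-69.2 236.6]
(170, 80) [ 18.  126.9] [0.6227 0.1589 0.092 ]
(214, 77) [-27.1 124.2] [0.5776 0.16   0.092 ]
(174, 70) [ 20.8 114.3] [0.6245 0.1461 0.064 ]
(213, 68) [-22.5 112.4] [0.5812 0.1479 0.064 ]
(168, 222) [ 47.9 299.9] [0.6673 0.3287 0.06  ]
(147, 0) [43.7 46.9] [0.6415 0.077  0.06  ]
(284, 190) [-105.7  255.3] [0.5105 0.2974 0.06  ]
(291, 5) [-106.7   51.7] [0.4921 0.0946 0.06  ]
```

The tab's outer face is at station y of about 127 mm and the tips are about 33 mm wide. I'll move behind the tab and descend until the tips are 12 mm above the plank.

```bash
python3 -m handwheel '[[-1,0.7,-0.7,0,0,0,0],[-1,0.7,-0.7,0,0,0,0],[-1,0.7,-0.7,0,0,0,0],[-1,0.7,-0.6,0,0,0,0],[-1,0,0,0.4,0,0,0]]' >/dev/null
python3 -m handwheel '[[-1,0,0,1,0,0,0],[-1,0,0,1,0,0,0],[-1,0,0,1,0,0,0],[-1,0,0,1,0,0,0],[-1,0,0,0.8,0,0,0]]' >/dev/null
python3 -m handwheel '[[-1,0,0,0.8,0,0,0],[-1,0,0,0,0,0,0],[-1,0,0,0,0,0,0]]'; python3 -c "
from h import *
print(st(get_obs()['tool_pos']))"
```

```text
clock: 5.55
tool_pos: [0.6063, 0.2014, 0.2552]
orientation: [-180.0, 0.0, -94.8]
force: [0.4, -0.2, 0.4]
opening: 0.0001
gripper_force: 0.0
[ -2.  167.9]
```

```bash
python3 -m handwheel '[[-1,1,0,0.16,0,0,0],[-1,0.2,0,0,0,0,0],[-1,0.2,0,0,0,0,0],[-1,0,0,0,0,0,0]]'
python3 - <<'E'
from h import *
print(st(get_obs()['tool_pos']))
s=snapshot("side")
for p in((252.5,212.5),(303.75,203.75)):print(st(ray(s,p,.32)))
o=get_obs();s=snapshot("wrist");cv2.imwrite("pics/w2.png",s["color"][:,:,::-1])
E
```

```text
clock: 6.05
tool_pos: [0.6035, 0.1653, 0.2511]
orientation: [-180.0, -0.0, -94.9]
force: [-0.3, 0.5, 0.6]
opening: 0.0004
gripper_force: 0.0
[ -1.7 131.7]
[ -98.5 -137.8]
[  41.8 -136.1]
```

View pics/w2.png

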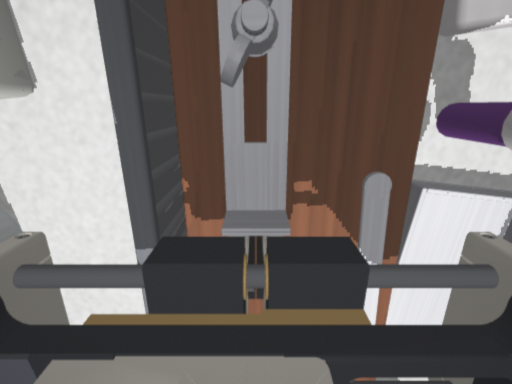

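The finger is centred on the tab (256,222). The nut is straight ahead at (255,15), with one wing pointing to (233,72). The cabinet side is at y of about -137, so I expect about 40 mm of push. I'll go slowly and watch the force.

```bash
for i in 1; do python3 -m handwheel '[[-1,0.2,0,0,0,0,0],[-1,0,0,0,0,0,0]]'|grep -E "pos|force:"
python3 -m handwheel '[[-1,0.2,0,0,0,0,0],[-1,0,0,0,0,0,0]]'|grep -E "pos|force:"
python3 -m handwheel '[[-1,0.2,0,0,0,0,0],[-1,0.2,0,0,0,0,0]]'|grep -E "pos|force:"
python3 -m handwheel '[[-1,0.2,0,0,0,0,0],[-1,0.2,0,0,0,0,0]]'|grep -E "pos|force:"; done
```

```text
tool_pos: [0.6032, 0.1607, 0.2509]
force: [0.8, 0.7, 1.0]
gripper_force: 0.5
tool_pos: [0.6028, 0.1556, 0.2508]
force: [0.5, 1.9, 0.0]
gripper_force: 0.7
tool_pos: [0.6019, 0.1457, 0.2508]
force: [1.6, 2.8, 1.2]
gripper_force: 1.4
tool_pos: [0.6012, 0.136, 0.2509]
force: [-1.3, 16.1, 0.3]
gripper_force: 7.7
```

```bash
python3 -m handwheel '[[-1,0,0,0,0,0,0]]'|grep -E "pos|force:"
python3 - <<'E'
from h import *
o=get_obs();print(st(o["tool_pos"]));s=snapshot("wrist");a=s["color"][:,:,::-1]
b=snapshot("scene")["color"][120:260,100:310,::-1]
b=cv2.resize(b,None,fx=2.74,fy=2.74,interpolation=cv2.INTER_CUBIC)[:384,:]
c=cv2.resize(np.hstack([a[:, :400],b]),None,fx=.8,fy=.8)
print(c.shape);cv2.imwrite("pics/w3.png",c[:,:800])
E
```

```text
tool_pos: [0.6011, 0.136, 0.2508]
force: [2.0, 4.8, 0.8]
gripper_force: 2.6
[ -1.6 102.3]
(307, 780, 3)
```

View pics/w3.png

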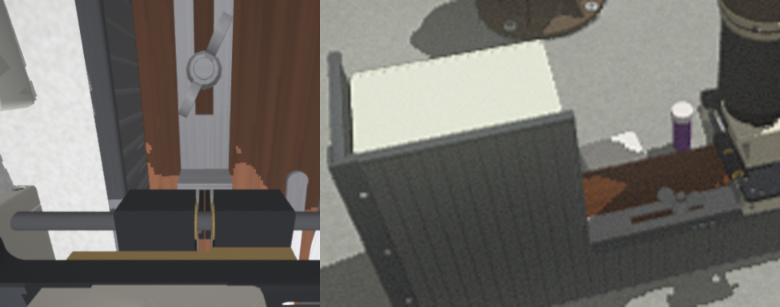

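Run:
```python
from h import *
o=get_obs();s=snapshot("wrist");g=s["color"]
print("stud",st(ray(s,(255,85),.093,o)),"wing ends",st(ray(s,(280,22),.093,o)),st(ray(s,(229,137),.093,o)))
def col(g,c): return g[195:240,c-3:c+4].mean((1,2)).astype(int)
print("w3",col(g,240).tolist(),col(g,275).tolist())
p=cv2.imread("pics/w2.png");print("w2",col(p,240).tolist(),col(p,275).tolist())
for v in(205,210,215,220,225,230,235):print(v,st(ray(s,(255,v),.092,o)))
```

```text
stud [-1.3  7.9] wing ends [-12.7 -18.7] [12.1 32.8]
w3 [140, 140, 140, 140, 140, 140, 140, 140, 140, 140, 140, 141, 140, 140, 140, 135, 119, 105, 104, 103, 103, 104, 104, 104, 105, 105, 106, 107, 106, 104, 103, 104, 105, 107, 125, 143, 145, 137, 136, 145, 143, 113, 56, 42, 42] [138, 138, 138, 138, 138, 138, 138, 138, 138, 138, 138, 138, 138, 138, 137, 128, 113, 104, 104, 102, 102, 102, 103, 103, 103, 104, 105, 106, 105, 103, 102, 103, 104, 106, 123, 140, 142, 132, 131, 141, 141, 110, 56, 42, 42]
w2 [140, 139, 139, 139, 139, 139, 140, 139, 139, 140, 139, 139, 139, 139, 134, 118, 104, 103, 103, 102, 103, 104, 103, 104, 105, 105, 106, 105, 102, 102, 103, 105, 107, 126, 143, 144, 134, 133, 143, 144, 136, 101, 53, 42, 42] [137, 137, 137, 137, 137, 137, 137, 137, 137, 137, 137, 137, 137, 137, 130, 115, 104, 103, 102, 101, 102, 102, 102, 102, 103, 104, 105, 103, 101, 102, 103, 103, 106, 124, 140, 141, 128, 127, 141, 142, 131, 97, 51, 42, 42]
205 [-1.2 70.6]
210 [-1.2 73.6]
215 [-1.2 76.7]
220 [-1.2 79.8]
225 [-1.2 82.9]
230 [-1.2 86.1]
235 [-1.2 89.3]
```

The finger-to-tab offset is the same in both pictures, so the finger has been in contact since then. Referred to the stud (seen at my y = +7.5), the tab is at about 82 mm. That puts the lip at about -143, which is the cabinet side. The 16 N spike agrees, so I'll check with two tiny nudges.

```bash
python3 -m handwheel '[[-1,0.02,0,0,0,0,0]]'|grep -E "pos|force:"
python3 -m handwheel '[[-1,0.02,0,0,0,0,0]]'|grep -E "pos|force:"; python3 -m handwheel '[[-1,0,0,0,0,0,0]]'|grep -E "pos|force:"
```

```text
tool_pos: [0.6011, 0.1359, 0.2508]
force: [0.2, 7.7, -0.0]
gripper_force: 4.1
tool_pos: [0.6011, 0.1358, 0.2508]
force: [0.6, 10.4, 0.1]
gripper_force: 5.0
tool_pos: [0.6011, 0.1358, 0.2509]
force: [1.5, 8.5, 0.1]
gripper_force: 4.3
```

The force held at 8-10 N with only 0.2 mm of motion, so the lip rests on the cabinet. I'll back off, lift, and go over to the nut, with its centre at about (-1,8) in my frame and wings at azimuth 64° and 244°. That leaves about 604° to turn.

```bash
python3 -m handwheel '[[-1,-0.4,0,0,0,0,0],[-1,0,0,-1,0,0,0],[-1,0,0,-1,0,0,0],[-1,0.37,0.12,0,0,0,0],[-1,0.37,0.12,0,0,0,0]]'>/dev/null
python3 -m handwheel '[[-1,0.37,0.12,0,0,0,0],[-1,0.37,0.12,0,0,0,0],[-1,0.37,0.12,0,0,0,0],[-1,0.37,0.12,0,0,0,0],[-1,0.37,0.12,0,0,0,0]]'>/dev/null
python3 -m handwheel '[[-1,0.37,0.12,0,0,0,0],[-1,0,0,0,0,0,0]]'
cat >> h.py <<'E'
def rel():
    o=get_obs();print("rel nut",st(o["tool_pos"])-[-1,8],"z",round(o["tool_pos"][2],4),"F",np.round(o["force"],1),"clk",o["clock"])
E
python3 -c "
from h import *
rel()
s=snapshot('wrist');cv2.imwrite('pics/w4.png',s['color'][:,:,::-1])"
```

```text
clock: 9.3
tool_pos: [0.5712, 0.0725, 0.3008]
orientation: [180.0, 0.0, -94.9]
force: [0.4, 1.0, -0.6]
opening: 0.0005
gripper_force: 0.0
rel nut [-25.   28.4] z 0.3008 F [ 0.4  1.  -0.6] clk 9.3
```

```bash
python3 -m handwheel '[[-1,0,0,0.86,0,0,0],[-1,0,0,0.86,0,0,0],[-1,0,0,0,0,0,0]]'|grep force:; python3 -m handwheel '[[-1,0,-0.32,0,0,0,0],[-1,0,-0.32,0,0,0,0]]'|grep force:; python3 -m handwheel '[[-1,0,-0.38,0,0,0,0],[-1,0,-0.38,0,0,0,0]]'|grep force:
python3 -c "
from h import *
rel()"
python3 -m handwheel '[[-1,0.2,-0.48,0,0,0,0],[-1,0.16,-0.24,0,0,0,0],[-1,0,0,0,0,0,0]]'|grep force:
python3 -c "
from h import *
rel()
s=snapshot('scene');cv2.imwrite('pics/s5.png',s['color'][:,:,::-1]);s=snapshot('wrist');cv2.imwrite('pics/w5.png',s['color'][:,:,::-1])"
```

```text
force: [-0.1, -0.3, -0.6]
gripper_force: 0.0
force: [-2.3, 1.0, -0.2]
gripper_force: 1.0
force: [-1.3, 1.2, 0.0]
gripper_force: 0.5
rel nut [11.  29.2] z 0.2579 F [-1.3  1.2  0. ] clk 10.225
force: [-0.3, -0.1, 0.4]
gripper_force: 0.0
rel nut [28.7 19.6] z 0.2575 F [-0.3 -0.1  0.4] clk 10.6
```

```bash
python3 -m handwheel '[[-1,0,0,-0.86,0,0,0],[-1,0,0,-0.86,0,0,0],[-1,0.28,0.4,0,0,0,0],[-1,0.28,0.4,0,0,0,0],[-1,0.28,0.4,0,0,0,0]]'>/dev/null
python3 -m handwheel '[[-1,0.28,0.4,0,0,0,0],[-1,0.28,0.4,0,0,0,0],[-1,0.28,0.4,0,0,0,0],[-1,0,0,0.86,0,0,0],[-1,0,0,0.86,0,0,0]]'|grep force:
python3 -c "
from h import *
rel()"
```

```text
force: [0.5, 0.3, -0.4]
gripper_force: 0.0
rel nut [-32.2 -22.2] z 0.2576 F [ 0.5  0.3 -0.4] clk 11.95
```

```bash
python3 -m handwheel '[[-1,-0.4,0.04,0,0,0,0],[-1,-0.4,0.08,0,0,0,0]]'|grep force:; python3 -m handwheel '[[-1,-0.34,-0.24,0,0,0,0],[-1,-0.34,-0.2,0,0,0,0]]'|grep force:;python3 -m handwheel '[[-1,-0.32,-0.2,0,0,0,0],[-1,-0.24,-0.4,0,0,0,0]]'|grep force:;python3 -m handwheel '[[-1,0,-0.4,0,0,0,0],[-1,0,-0.4,0,0,0,0]]'|grep force:;python3 -m handwheel '[[-1,0.2,-0.44,0,0,0,0],[-1,0.2,-0.28,0,0,0,0],[-1,0,0,0,0,0,0]]'|grep force:
python3 -c "
from h import *
rel()
s=snapshot('wrist');cv2.imwrite('pics/w6.png',s['color'][:,:,::-1])"
```

```text
force: [-0.5, -1.1, -0.2]
gripper_force: 0.9
force: [-0.9, -1.0, -0.1]
gripper_force: 0.7
force: [-2.8, 0.3, 0.1]
gripper_force: 1.0
force: [-0.2, -0.6, -0.1]
gripper_force: 0.3
force: [0.1, -0.5, -0.1]
gripper_force: 0.0
rel nut [29.8 18.4] z 0.2576 F [ 0.1 -0.5 -0.1] clk 13.325
```

```bash
python3 -c "
import cv2,numpy as np
a=cv2.imread('pics/w6.png')[60:260,130:400];b=cv2.imread('pics/s5.png')[170:250,200:330]
a=cv2.resize(a,None,fx=1.5,fy=1.5);b=cv2.resize(b,(390,300),interpolation=cv2.INTER_CUBIC)
cv2.imwrite('pics/c6.png',np.hstack([a,b]))"
```

```text
(no output)
```

View pics/c6.png

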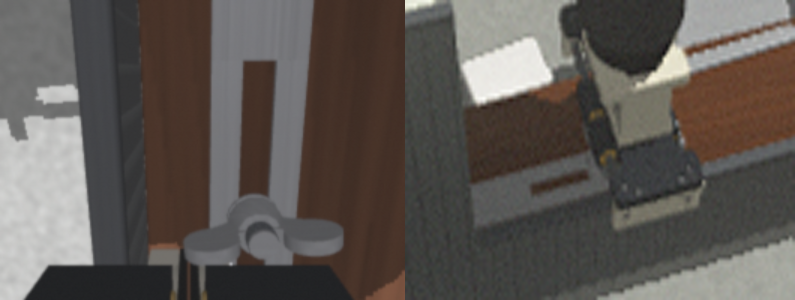

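The wings now lie nearly along station x, at azimuth about 5-10° (crop ends (185,248) and (343,235)), so strokes work. I'll repeat the cycle.

```bash
python3 -m handwheel '[[-1,0,0,-0.86,0,0,0],[-1,0,0,-0.86,0,0,0],[-1,0.28,0.4,0,0,0,0],[-1,0.28,0.4,0,0,0,0],[-1,0.28,0.4,0,0,0,0]]'>/dev/null
python3 -m handwheel '[[-1,0.28,0.4,0,0,0,0],[-1,0.28,0.4,0,0,0,0],[-1,0.24,0.44,0,0,0,0],[-1,0,0,0.86,0,0,0],[-1,0,0,0.86,0,0,0]]'|grep force:
python3 -c "
from h import *
rel()"
python3 -m handwheel '[[-1,-0.4,0.04,0,0,0,0],[-1,-0.4,0.08,0,0,0,0]]'|grep force:; python3 -m handwheel '[[-1,-0.34,-0.24,0,0,0,0],[-1,-0.34,-0.2,0,0,0,0]]'|grep force:;python3 -m handwheel '[[-1,-0.32,-0.2,0,0,0,0],[-1,-0.24,-0.4,0,0,0,0]]'|grep force:;python3 -m handwheel '[[-1,0,-0.4,0,0,0,0],[-1,0,-0.4,0,0,0,0]]'|grep force:;python3 -m handwheel '[[-1,0.2,-0.44,0,0,0,0],[-1,0.2,-0.28,0,0,0,0],[-1,0,0,0,0,0,0]]'|grep force:
python3 -c "
from h import *
rel()
s=snapshot('wrist');cv2.imwrite('pics/w7.png',s['color'][:,:,::-1])
a,b=cv2.imread('pics/w6.png'),cv2.imread('pics/w7.png');print(cv2.absdiff(a,b)[150:235,230:370].mean())"
```

```text
force: [0.7, -0.1, 1.0]
gripper_force: 0.0
rel nut [-32.2 -22.1] z 0.2576 F [ 0.7 -0.1  1. ] clk 14.625
force: [0.6, -2.6, 0.3]
gripper_force: 0.9
force: [-1.5, -1.2, -0.8]
gripper_force: 0.7
force: [-2.9, -0.0, 0.5]
gripper_force: 1.0
force: [-1.2, 0.8, 0.3]
gripper_force: 0.3
force: [0.3, 0.4, -0.1]
gripper_force: 0.0
rel nut [29.8 18.4] z 0.2576 F [ 0.3  0.4 -0.1] clk 16.0
1.087955182072829
```

The picture matches the last one, so a full half turn was made. Third stroke, then a gentle press to feel for the end.

```bash
python3 -m handwheel '[[-1,0,0,-0.86,0,0,0],[-1,0,0,-0.86,0,0,0],[-1,0.28,0.4,0,0,0,0],[-1,0.28,0.4,0,0,0,0],[-1,0.28,0.4,0,0,0,0]]'>/dev/null
python3 -m handwheel '[[-1,0.28,0.4,0,0,0,0],[-1,0.28,0.4,0,0,0,0],[-1,0.24,0.44,0,0,0,0],[-1,0,0,0.86,0,0,0],[-1,0,0,0.86,0,0,0]]'|grep force:
python3 -m handwheel '[[-1,-0.4,0.04,0,0,0,0],[-1,-0.4,0.08,0,0,0,0]]'|grep force:; python3 -m handwheel '[[-1,-0.34,-0.24,0,0,0,0],[-1,-0.34,-0.2,0,0,0,0]]'|grep force:;python3 -m handwheel '[[-1,-0.32,-0.2,0,0,0,0],[-1,-0.24,-0.4,0,0,0,0]]'|grep force:;python3 -m handwheel '[[-1,0,-0.4,0,0,0,0],[-1,0,-0.4,0,0,0,0]]'|grep force:;python3 -m handwheel '[[-1,0.2,-0.44,0,0,0,0],[-1,0.2,-0.28,0,0,0,0],[-1,0,0,0,0,0,0]]'|grep force:
python3 -c "
from h import *
rel()
s=snapshot('wrist');cv2.imwrite('pics/w8.png',s['color'][:,:,::-1])
a,b=cv2.imread('pics/w6.png'),cv2.imread('pics/w8.png');print(cv2.absdiff(a,b)[150:235,230:370].mean())"
for i in 1; do python3 -m handwheel '[[-1,0.08,0,0,0,0,0]]'|grep force:;python3 -m handwheel '[[-1,0.08,0,0,0,0,0]]'|grep force:; done
python3 -c "
from h import *
rel()"
```

```text
force: [0.3, -0.0, 0.7]
gripper_force: 0.0
force: [-0.2, -1.7, 0.4]
gripper_force: 0.9
force: [-1.3, -0.8, 0.9]
gripper_force: 0.7
force: [-2.3, -0.2, 0.1]
gripper_force: 1.0
force: [0.6, 0.3, -0.2]
gripper_force: 0.3
force: [0.4, 0.3, -0.3]
gripper_force: 0.0
rel nut [29.8 18.4] z 0.2576 F [ 0.4  0.3 -0.3] clk 18.675
1.6360504201680672
force: [0.2, 1.3, -0.7]
gripper_force: 0.8
force: [2.0, 2.7, -1.1]
gripper_force: 1.5
rel nut [29.2 15.3] z 0.2579 F [ 2.   2.7 -1.1] clk 18.975
```

Continuing in 1 mm steps.

```bash
python3 -m handwheel '[[-1,0.04,0,0,0,0,0]]'|grep -E "pos|force:";python3 -m handwheel '[[-1,0.04,0,0,0,0,0]]'|grep -E "pos|force:"
python3 -m handwheel '[[-1,0.04,0,0,0,0,0]]'|grep -E "pos|force:"
python3 -c "
from h import *
rel()
s=snapshot('wrist');cv2.imwrite('pics/w9.png',s['color'][:,:,::-1])"
```

```text
tool_pos: [0.6241, 0.0543, 0.2579]
force: [0.2, 7.6, -0.1]
gripper_force: 3.8
tool_pos: [0.6241, 0.0539, 0.2579]
force: [-1.0, 10.9, 0.1]
gripper_force: 5.5
tool_pos: [0.624, 0.0536, 0.2579]
force: [-0.9, 14.4, 0.5]
gripper_force: 7.2
rel nut [29.2 14.1] z 0.2579 F [-0.9 14.4  0.5] clk 19.35
```

The force rises steeply, which looks like the end. I'll lift clear, step back along +y and check with a picture.

```bash
python3 -m handwheel '[[-1,-0.2,0,0,0,0,0],[-1,0,0,-0.86,0,0,0],[-1,0,0,-0.86,0,0,0],[-1,-0.6,0.25,0,0,0,0],[-1,-0.6,0.25,0,0,0,0]]'>/dev/null
python3 -m handwheel '[[-1,-0.6,0.25,0,0,0,0],[-1,-0.6,0.25,0,0,0,0],[-1,-0.6,0.25,0,0,0,0],[-1,0,0,0,0,0,0],[-1,0,0,0,0,0,0]]'|grep force:
python3 - <<'E'
from h import *
rel();o=get_obs();s=snapshot('wrist');g=s['color'][:,:,::-1];cv2.imwrite('pics/w10.png',g)
b=snapshot('side')['color'][60:310,190:340,::-1]
cv2.imwrite('pics/c10.png',np.hstack([cv2.resize(g[0:240,130:380],None,fx=2,fy=2),cv2.resize(b,(288,480),interpolation=cv2.INTER_CUBIC)]))
E
```

```text
force: [-0.7, -0.4, -0.3]
gripper_force: 0.0
rel nut [-2.1 92.3] z 0.3006 F [-0.7 -0.4 -0.3] clk 20.65
```

View pics/c10.png

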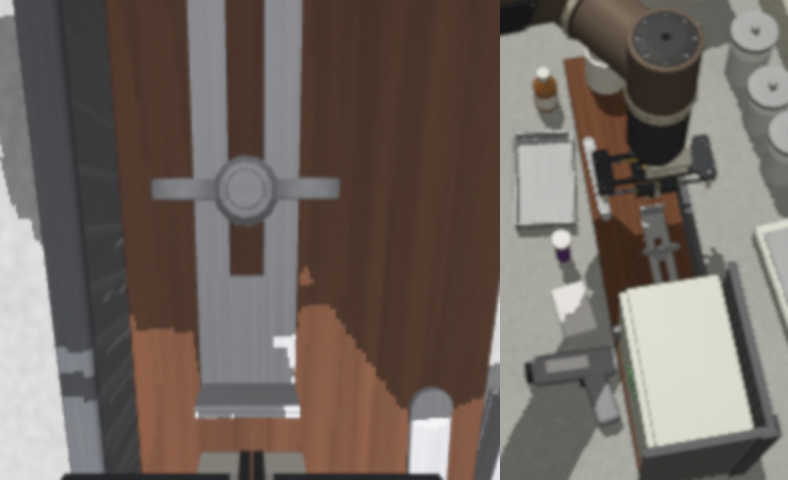

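The wings lie exactly along station x, at crop (153,188) to (339,188), which is the seated azimuth. The end was rigid at 14 N and the other items look undisturbed. The arm touches nothing, so I'll hand in.

```bash
python3 -c "
from plant import *
print(close_job())"
```

```text
the job is handed in; nothing more can be done
None
```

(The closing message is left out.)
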